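# Slide a mould insert into the inspection clamp and lock its cam lever

## Task

Lift the aluminium mould insert out of its tray, set it down on the bench outside the clamp and let go of it. Then take it again at its tang end and push it along the bench, nose first into the clamp's flared mouth and under the bridge, until its nose is right up against the end stop. Finally swing the clamp's cam lever all the way round to lock the insert there, and leave the other things on the bench where they are.

Things in the scene. Friction and masses are not known exactly. Their poses are not given: they have to be found in the camera images.
- insert: Loose aluminium mould insert, about 0.45 kg. Body 100 long (own x) x 56 wide (y) x 30 mm high; its first 10 mm at the nose (+x end) is 46 mm wide; bright round cavity face on top; a low tang at the -x end. Origin: centre of the body's underside, tang not counted; +x to the nose, z up. Starts face up in the tray, x nearly along the tray's x.
- insert_nose (a point): Middle of the lower edge of the insert's nose face, 50 mm along +x from its origin.
- insert_tang (a point): Middle of the underside of the insert's tang, 68 mm along -x from its origin. The tang is 36 long (insert x = -86 to -50 mm) x 24 wide x 14 mm high, level with the underside.
- tray: Fixed black tray. Outer 190 (own x, -108 to +82) x 154 mm (y); floor 8 mm, rim top 22 mm above the bench, rim 10 mm thick. Two cheek blocks, tops at 30 mm, close beside the tang (y = +-18 to +-36, x = -92 to -58 mm) keep fingers off it; 39 mm of floor is free on either side of the body. Origin: on the bench under the insert's nominal place.
- clamp: Fixed dark steel clamp. Origin: on the bench, where the insert's origin is when home; +x = push direction, z up. No floor: the insert slides on the bench between rails 28 mm high, 62 mm apart inside (y = +-31), x = -30 to +50 mm. End stop face at x = +50 mm, 28 mm high. Home, the body's rear is flush with the rail ends (x = -50) and the tang stands out. Cam lever on the -y side.
- clamp_mouth (a point): Middle of the clamp's mouth at bench level, at clamp x = -50, y = 0 mm. The rails flare outward from x = -30 to -50 mm, to about 74 mm apart.
- clamp_bridge (a point): Centre of the top of the bridge that crosses the channel: 18 mm wide (clamp x = -19 to -1 mm), underside 36, top 46 mm above the bench. Because of it the insert can only slide in from the mouth.
- cam_lever (a joint): Cam lever angle, rad. 0 = open, arm along the clamp's +x (starts 0 to 0.25). Grows clockwise seen from above; at 1.57, end of travel, the arm points along the clamp's -y (outward) and the cam presses the insert on the +y rail, firming from about 1.3. About 1 N at the knob moves it, up to 10 N at the last; it stays where left. Locked = above 1.4. Closed too early, it blocks the channel.
- lever_knob (a point): Centre of the top of the lever's black upright knob: 20 mm in diameter, 35 mm high, top 73 mm above the bench, 85 mm from the pivot. The flat arm below it is 14 mm wide, 30 to 38 mm above the bench.
- lever_pivot (a point): Point on the lever's vertical pivot axis, 38 mm above the bench, at clamp x = +20, y = -46 mm; fixed in the clamp.
- pillar: Bystander: dark steel guide pillar standing on the bench, 28 mm in diameter, 80 mm high. Origin under its centre.
- jar: Bystander: grey jar with a steel cap, 52 mm in diameter, 60 mm high. Origin under its centre.
- bush: Bystander: brass guide bush (ring), 44 mm in diameter, 40 mm high. Origin under its centre.
- brush: Bystander: cleaning brush with a wooden handle, 160 mm long, lying on the bench. Origin under its centre, handle to its -x.

How it is judged:
By the outcome, as a careful person would: the job done as asked, in the order asked, and still so for the second after the job is handed in, with the robot touching nothing.
It also fails if it takes over 67 s, if anything falls off the work surface, if the arm or the gripper's body presses on something with over 40 N, if the wrist force passes 120 N, or if a joint passes its speed limit or range.

## Robot

A 6-joint arm with a two-finger parallel gripper is mounted at the origin on the work surface. World frame = base frame: x ahead of the robot, y to its left, z up, the work surface at z = 0. Lengths are in m, angles in rad, forces in N, time in s.
With the tool pointing down it reaches from about 0.3 to 0.875 m from the base axis. Payload 4.2 kg.
Tool frame: the origin (TCP) lies midway between the tips of the shut fingers; the grasp point (between the pads) lies 19 mm behind it (env.tcp_to_grasp is the distance from the TCP to the grasp point, in m); z points along the fingers, y is the line along which they close (so a half turn about z gives the same grasp; the last joint's range is limited). The gripper opens to 85 mm and grips with 20 to 120 N. Pads are 22 mm wide; open, the fingers measure 114 mm over their backs; the gripper's body (76 mm by 85 mm) begins 54 mm behind the grasp point. The pads swing forward as they close: fully open they stand 13 mm farther back than shut.
Start: joints at [1.293, 0.32, 1.565, -0, 1.257, -0.02], TCP at [0.147, 0.556, 0.231] pointing down, gripper open.
Joint ranges: [-3.11, 3.11], [-0.84, 2.01], [0.21, 2.61], [-1.34, 4.49], [0.05, 2.63], [-2.56, 2.56]. Speed limits (rad/s): [2.57, 2.57, 3.14, 3.14, 3.14, 3.14].

## Interface

Orientations are given as a rotation vector (axis times angle).
In Python, from plant import env, read_camera gives the robot as it stands.
- The arm moves only by the tool jog_arm, never from a script. Its argument "plan" is a list of rows, each a list of 3 entries, a list of its own where there are three numbers: the finger opening in m, from 0 to 0.0854, then the shift along the tool's x, y, z in m, then the turn, a rotation vector about the tool's x, y, z in degrees. A call has 1 to 12 rows; each row is the pose to reach, as a shift and turn from the pose commanded when the call began, along the tool's axes at that moment; what a row does not reach only later rows make up. A row lasts 1/10 s, in which the tool goes at most 50 mm and 8.59 degrees, less where a joint would pass 70% of its speed; a pose out of reach is approached as far as the arm can. A call with a gripper value outside its range is refused whole. The fingers move at their own pace and stop on an object; "force" is the grip in N (left out, the last holds). Time passes only in rows, so rows that repeat a pose let the fingers close. It gives the time, the measured TCP pose, the force, the opening and the grip force at its end, in the units of the state.
- env.state(): the state, without advancing time (a new reading comes with each control period).
- read_camera(name): name is "scene" or "top"; returns a dict with "pixels" (400x640x3 uint8, red, green, blue), "fx", "fy", "cx", "cy" (pixels), "D" ([k1, k2, p1, p2, k3] as OpenCV has them; the pictures are not rectified), "extrinsics" (4x4, takes a point from world to camera coordinates). Camera axes: x right, y down, z forward; pixel columns grow to the right and rows downward; lengths in m; the calibration is good to about 2 mm. A picture is of the moment at which its call begins. There is no depth.
- env.sign_off(): hands the job in; it is judged then, once.
The state is a dict: "time": time; "joints": joint angles; "joint_velocities": joint speeds; "joint_torque": joint torques, N m; "ee_pos": TCP position; "ee_rot": TCP orientation; "wrist_force": force on the tool from outside, world axes, zero at the start; "moment": the same for the moment, N m; "finger_gap": opening from 0.0 (shut) to 1.0 (fully open); "gripper_force": force on a finger pad.
Only numpy, scipy, OpenCV 4.12 (cv2) and the standard library are available. Lean on these libraries where they do the work, as an engineer would, in place of code of your own. Each camera call takes 0.05 s, during which the arm holds its last target. There are 200 camera calls.

## Working session

There is one attempt and no reset: what is moved stays moved. The work goes in short steps, Python scripts to look and compute and a tool call to move; the robot and the scene stay as the last step left them, time stands still between calls to the robot, and variables do not carry over. Pictures are saved under pics/ and viewed, at most 10 in all, crops included, and the job is handed in when it is done.

Besides the shell and the picture viewer there is one more tool, called after ">>>" as name(argument=value, ...) on one line, values as JSON. jog_arm: Moves the arm, as the interface text tells. Its arguments: {"type":"object","properties":{"plan":{"type":"array"},"force":{"type":"number"}},"required":["plan"]}

```bash
ls; mkdir -p pics; python3 - <<'E'
from plant import env, read_camera
import cv2,numpy as np
for n in("scene","top"):
    c=read_camera(n); np.savez(n+'.npz',**c)
    cv2.imwrite(f'pics/{n}0.png',c["pixels"][:,:,::-1])
    print(n,c["fx"],c["cx"],c["cy"],c["D"],np.round(c["extrinsics"],3).tolist())
print(env.state())
E
```

```text
pics
scene 377.8138999700342 323.3533380743094 199.55781232363768 [0.01128908 0.         0.         0.         0.        ] [[-0.55, 0.835, 0.002, 0.281], [0.659, 0.435, -0.613, -0.351], [-0.513, -0.336, -0.79, 1.248], [0.0, 0.0, 0.0, 1.0]]
top 414.66065955719546 317.00587832356433 202.63657648291243 [-0.11182668  0.          0.          0.          0.        ] [[0.03, -0.999, -0.015, 0.052], [-0.984, -0.027, -0.175, 0.565], [0.175, 0.02, -0.984, 1.048], [0.0, 0.0, 0.0, 1.0]]
{'time': 0.1, 'joints': array([ 1.29299792e+00,  3.20231743e-01,  1.56555318e+00, -3.86691244e-05,
        1.25741595e+00, -2.00215789e-02]), 'joint_velocities': array([ 0.0005895 , -0.00080966, -0.00438241,  0.00089764, -0.00202193,
        0.00090646]), 'joint_torque': array([-3.59027390e-04, -4.16404080e+01, -2.34703159e+01,  1.40363258e-05,
        4.82971896e-03, -1.33606167e-05]), 'ee_pos': array([0.14649025, 0.55558204, 0.23056567]), 'ee_rot': array([-4.03749994e-01, -3.11533521e+00,  2.50663097e-03]), 'wrist_force': array([ 0.32111957, -0.75327958, -0.67949416]), 'moment': array([-0.02391932, -0.01638058,  0.04646097]), 'gripper_force': 0.0, 'finger_gap': 0.9983485343879656}
```

View pics/top0.png

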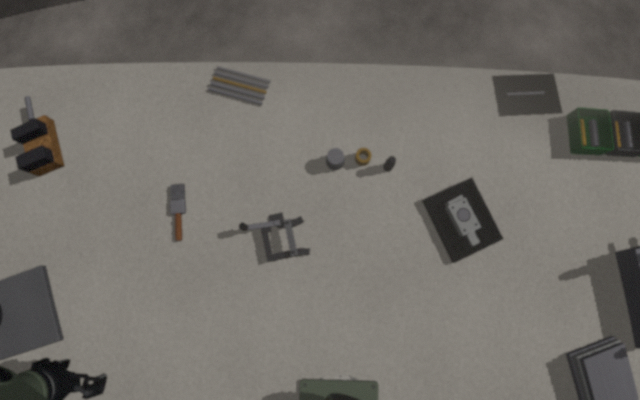

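View pics/scene0.png

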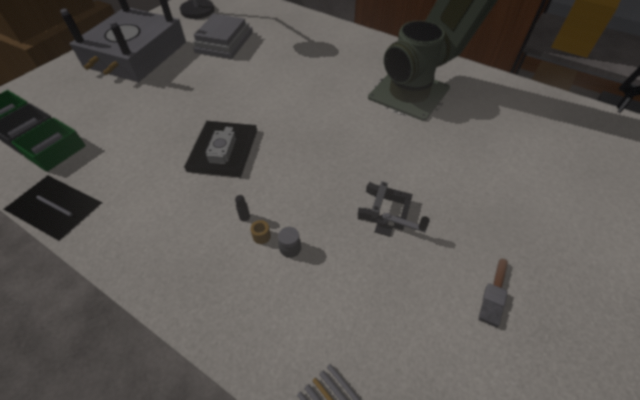

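The top view shows the tray at (460,220) with the insert's cavity at (463,214) and its tang at (474,238). The clamp is at (283,238), with the knob near (243,227). The pillar, bush and jar are at (390,163), (363,157) and (335,158), and the brush is at (178,212). Next I'll enlarge the clamp and the tray.

```bash
cat > h.py <<'E'
import numpy as np, cv2
from scipy.spatial.transform import Rotation as R
def K(c): return np.array([[c["fx"],0,c["cx"]],[0,c["fy"],c["cy"]],[0,0,1.]])
def world(c,uv,z):
    n=cv2.undistortPoints(np.array([[uv]],float),K(c),np.array(c["D"]))[0,0]
    E=np.array(c["extrinsics"]);d=E[:3,:3].T@[n[0],n[1],1];o=-E[:3,:3].T@E[:3,3]
    return o+d*(z-o[2])/d[2]
def pix(c,P):
    E=np.array(c["extrinsics"])
    return cv2.projectPoints(np.atleast_2d(np.array(P,float)),cv2.Rodrigues(E[:3,:3])[0],E[:3,3],K(c),np.array(c["D"]))[0][:,0]
def crop(c,x,y,w,h,s):
    im=c["pixels"][y:y+h,x:x+w,::-1]
    im=cv2.resize(im,None,fx=s,fy=s,interpolation=cv2.INTER_CUBIC)
    im=cv2.convertScaleAbs(im,alpha=1.6)
    for i in range(0,w,10):
        cv2.line(im,(i*s,0),(i*s,8),(0,255,255),1); cv2.putText(im,str(x+i),(i*s+1,18),0,.33,(0,255,255),1)
    for i in range(0,h,10):
        cv2.line(im,(0,i*s),(8,i*s),(0,255,255),1); cv2.putText(im,str(y+i),(10,i*s+4),0,.33,(0,255,255),1)
    return im
E
python3 - <<'E'
from h import *
t=dict(np.load('top.npz'));
a=crop(t,412,170,95,98,6);b=crop(t,230,200,90,70,6)
a=crop(t,412,174,95,94,4);b=crop(t,225,204,100,94,4)
cv2.imwrite('pics/c1.png',np.hstack([a,b]))
E
```

```text
(no output)
```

View pics/c1.png

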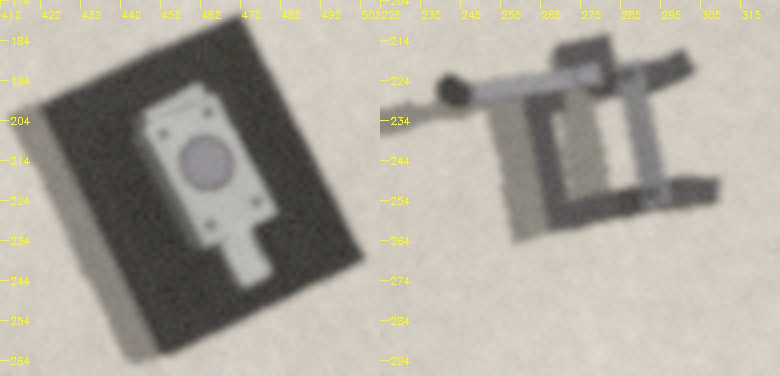

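Insert in the crop (full-image pixels): cavity (463.7,214.5), rear corners (463.2,236) and (481.5,227), tang end (476.7,244). Clamp: the mouth is on the right, the knob is at (243.5,226.5), and the bridge runs from (283,223.5) to (288.7,255).

```bash
python3 - <<'E'
from h import *
t=dict(np.load('top.npz')); s=dict(np.load('scene.npz'))
w=lambda u,z:np.round(world(t,u,z)*1000,1)
print('cavity',w((463.7,214.5),.038),'rear',w((463.2,236),.038),w((481.5,227),.038),'tang',w((476.7,244),.022))
print('noseends',w((412+150/4,174+112/4),.038),w((412+203/4,174+84/4),.038))
for n,u,z in[('knob',(238.5+5,226.5),.073),('pivot',(225+210/4,204+75/4),.038),('bridge c',(225+263/4,204+140/4),.046),('br up',(225+252/4,204+80/4),.046),('br lo',(225+275/4,204+203/4),.046),('mouth lo',(225+338/4,204+190/4),.028),('mouth up',(225+310/4,204+62/4),.028),('pillar',(391,159),.08),('bush',(363,156),.04),('jar',(335,156),.06),('tray c',(460,219),.022)]:
    print(n,w(u,z))
# scene crop
im=np.hstack([crop(s,180,115,85,65,4),crop(s,350,175,90,65,4)]); cv2.imwrite('pics/c2.png',im)
E
```

```text
cavity [ 543.6 -326.6   38. ] rear [ 485.6 -323.6   38. ] [ 510.9 -374.7   38. ] tang [ 466.4 -365.9   22. ]
noseends [ 576.8 -288.5   38. ] [ 597.1 -325.7   38. ]
knob [491.4 255.9  73. ]
pivot [508.1 172.2  38. ]
bridge c [465.2 134.4  46. ]
br up [504.6 143.3  46. ]
br lo [424.3 125.   46. ]
mouth lo [435.   84.8  28. ]
mouth up [520.1 106.4  28. ]
pillar [ 679.6 -123.3   80. ]
bush [697.7 -53.1  40. ]
jar [689.6  23.7  60. ]
tray c [ 533.5 -321.4   22. ]
```

View pics/c2.png

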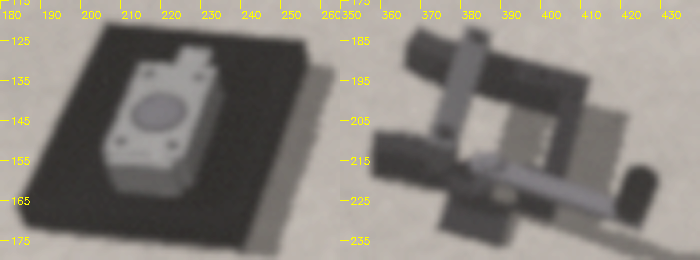

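The scene crop confirms the layout. Bridge ends are at about (384.2,184.5) and (376.5,208.7), the pivot at (387.5,215.7) and the knob top at (425.5,218.5). Next I'll fit the clamp pose to both views.

```bash
cat > fit.py <<'E'
from h import *
from scipy.optimize import least_squares
t=dict(np.load('top.npz')); s=dict(np.load('scene.npz'))
def T(x,y,a,P):
    P=np.array(P,float);c,n=np.cos(a),np.sin(a)
    return np.c_[x+c*P[:,0]-n*P[:,1],y+n*P[:,0]+c*P[:,1],P[:,2]]
def model(p):
    x,y,a,q,hb=p
    # bridge ends, pivot, knob
    return T(x,y,a,[(-.01,hb,.046),(-.01,-hb,.046),(.02,-.046,.038),(.02+.085*np.cos(q),-.046-.085*np.sin(q),.073)])
ot=np.array([(225+275/4,204+203/4),(225+252/4,204+80/4),(225+210/4,204+75/4),(243.5,226.5)])
os_=np.array([(384.2,184.5),(376.5,208.7),(387.5,215.7),(425.5,218.5)])
f=lambda p:np.r_[(pix(t,model(p))-ot).ravel(),(pix(s,model(p))-os_).ravel()]
r=least_squares(f,[.46,.14,1.8,.1,.04],loss='soft_l1')
if __name__=='__main__':
    print(r.x,np.rad2deg(r.x[2]));print(np.round(f(r.x).reshape(-1,2),1).tolist())
    x,y,a,q,hb=r.x
    E=[]
    for c,(x0,y0,w,h) in((t,(225,204,95,70)),(s,(350,175,95,70))):
        im=crop(c,x0,y0,w,h,4)
        def line(P,col):
            uv=((pix(c,T(x,y,a,P))-[x0,y0]+.5)*4).astype(int); cv2.polylines(im,[uv.reshape(-1,1,2)],False,col,1)
        for sg in(1,-1):
            line([(-.05,sg*.037,.028),(-.03,sg*.031,.028),(.05,sg*.031,.028)],(0,0,255))
        line([(.05,-.031,.028),(.05,.031,.028)],(0,255,0))
        for X in(-.019,-.001): line([(X,-hb,.046),(X,hb,.046)],(255,0,0))
        E.append(im)
    cv2.imwrite('pics/c3.png',np.hstack(E))
E
python3 fit.py
```

```text
[0.46596788 0.14670671 1.79648684 0.05454476 0.04040382] 102.93111377479352
[[-1.1, -1.8], [-1.0, -1.2], [-1.7, 0.6], [-1.7, -0.2], [-0.0, -1.4], [-1.0, -1.4], [-0.8, -1.1], [-0.5, -0.6]]
```

View pics/c3.png

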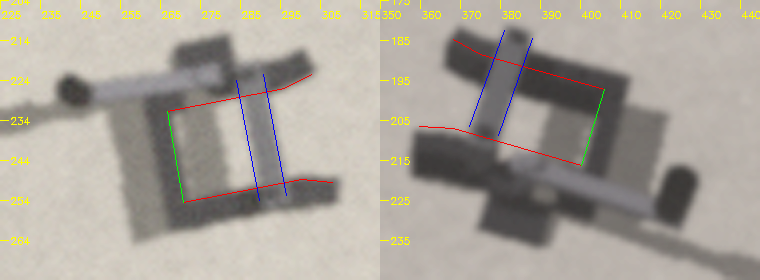

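```bash
cat > go.py <<'E'
# usage: go.py x y z(mm) yaw_of_tool_y(deg) -> shift (m, tool axes) and turn (deg)
import sys
from h import *
from plant import env
s=env.state();x,y,z,a=map(float,sys.argv[1:5]);a=np.deg2rad(a)
R0=R.from_rotvec(s["ee_rot"]);ty=np.array([np.cos(a),np.sin(a),0]);tz=np.array([0,0,-1.])
R1=R.from_matrix(np.c_[np.cross(ty,tz),ty,tz])
y0=R0.as_matrix()[:,1]
print('t',round(s['time'],2),'pos',np.round(s['ee_pos']*1e3,1),'yawy',np.round(np.rad2deg(np.arctan2(y0[1],y0[0])),2),'F',np.round(s['wrist_force'],1),'gap',round(s['finger_gap']*85.4,1),'grip',round(s['gripper_force'],1))
print('shift',np.round(R0.inv().apply(np.array([x,y,z])/1e3-s["ee_pos"]),4),'turn',np.round((R0.inv()*R1).as_rotvec(degrees=True),2))
E
python3 go.py 543 -327.5 130 -64.7
python3 - <<'E'
from fit import *
print(world(s,(219.75,143),.038), pix(s,[[.5436,-.3266,.038]]))
E
```

```text
t 0.1 pos [146.5 555.6 230.6] yawy 75.23 F [ 0.3 -0.8 -0.7] gap 85.3 grip 0.0
shift [-0.6085 -0.7527  0.1018] turn [-4.0000e-02  1.1000e-01  1.3993e+02]
[ 0.54379532 -0.32250948  0.038     ] [[218.69920578 142.38978251]]
```

>>> jog_arm(plan=[[0.085,[-0.608,-0.752,0.05],[0,0,140]],[0.085,[-0.608,-0.752,0.05],[0,0,140]],[0.085,[-0.608,-0.752,0.05],[0,0,140]],[0.085,[-0.608,-0.752,0.05],[0,0,140]],[0.085,[-0.608,-0.752,0.05],[0,0,140]],[0.085,[-0.608,-0.752,0.05],[0,0,140]],[0.085,[-0.608,-0.752,0.05],[0,0,140]],[0.085,[-0.608,-0.752,0.05],[0,0,140]],[0.085,[-0.608,-0.752,0.05],[0,0,140]],[0.085,[-0.608,-0.752,0.05],[0,0,140]],[0.085,[-0.608,-0.752,0.05],[0,0,140]],[0.085,[-0.608,-0.752,0.05],[0,0,140]]], force=40)

```text
time: 1.3
ee_pos: [0.3923, 0.0074, 0.2002]
ee_rot: [-2.697, -1.611, -0.001]
wrist_force: [1.2, 0.4, 0.1]
finger_gap: 0.995
gripper_force: 0.0
```

```bash
python3 go.py 543 -326 130 -64.7
```

```text
t 1.3 pos [392.3   7.4 200.2] yawy -28.28 F [1.2 0.4 0.1] gap 85.0 grip 0.0
shift [-0.2222  0.2907  0.0701] turn [-0.000e+00 -3.000e-02  3.642e+01]
```

>>> jog_arm(plan=[[0.085,[-0.222,0.29,0.07],[0,0,36.4]],[0.085,[-0.222,0.29,0.07],[0,0,36.4]],[0.085,[-0.222,0.29,0.07],[0,0,36.4]],[0.085,[-0.222,0.29,0.07],[0,0,36.4]],[0.085,[-0.222,0.29,0.07],[0,0,36.4]],[0.085,[-0.222,0.29,0.07],[0,0,36.4]],[0.085,[-0.222,0.29,0.07],[0,0,36.4]],[0.085,[-0.222,0.29,0.07],[0,0,36.4]],[0.085,[-0.222,0.29,0.07],[0,0,36.4]],[0.085,[-0.222,0.29,0.07],[0,0,36.4]],[0.085,[-0.222,0.29,0.07],[0,0,36.4]],[0.085,[-0.222,0.29,0.07],[0,0,36.4]]])

```text
time: 2.5
ee_pos: [0.5442, -0.3212, 0.1308]
ee_rot: [-3.062, -0.7, -0.0]
wrist_force: [0.5, 0.0, 0.2]
finger_gap: 0.991
gripper_force: 0.0
```

```bash
python3 go.py 543 -326 16 -64.7
```

```text
t 2.5 pos [ 544.2 -321.2  130.8] yawy -64.24 F [0.5 0.  0.2] gap 84.6 grip 0.0
shift [-0.0032  0.0038  0.1148] turn [-0.01 -0.01  0.46]
```

>>> jog_arm(plan=[[0.085,[-0.003,0.004,0.03],[0,0,0.5]],[0.085,[-0.003,0.004,0.06],[0,0,0.5]],[0.085,[-0.003,0.004,0.085],[0,0,0.5]],[0.085,[-0.003,0.004,0.1],[0,0,0.5]],[0.085,[-0.003,0.004,0.11],[0,0,0.5]],[0.085,[-0.003,0.004,0.118],[0,0,0.5]],[0.085,[-0.003,0.004,0.122],[0,0,0.5]],[0.085,[-0.003,0.004,0.122],[0,0,0.5]],[0.085,[-0.003,0.004,0.122],[0,0,0.5]]])

```text
time: 3.4
ee_pos: [0.544, -0.3276, 0.009]
ee_rot: [3.065, 0.685, 0.002]
wrist_force: [0.9, 0.5, -0.9]
finger_gap: 0.998
gripper_force: 0.0
```

```bash
python3 go.py 543 -326 8 -64.7
```

```text
t 3.4 pos [ 544.  -327.6    9. ] yawy -64.8 F [ 0.9  0.5 -0.9] gap 85.2 grip 0.0
shift [-0.0002 -0.0019  0.001 ] turn [ 0.06 -0.05 -0.1 ]
```

Free descent. Close gently.

>>> jog_arm(plan=[[0.06,[0,0,0],[0,0,0]],[0.05,[0,0,0],[0,0,0]],[0.05,[0,0,0],[0,0,0]],[0.05,[0,0,0],[0,0,0]],[0.05,[0,0,0],[0,0,0]],[0.05,[0,0,0],[0,0,0]],[0.05,[0,0,0],[0,0,0]],[0.05,[0,0,0],[0,0,0]]], force=40)

```text
time: 4.2
ee_pos: [0.5434, -0.327, 0.009]
ee_rot: [-3.065, -0.685, -0.0]
wrist_force: [-1.0, 2.3, 5.8]
finger_gap: 0.645
gripper_force: 45.0
```

```bash
python3 go.py 543 -326 100 -64.7
```

```text
t 4.2 pos [ 543.4 -327.     9. ] yawy -64.81 F [-1.   2.3  5.8] gap 55.1 grip 45.0
shift [ 0.0001 -0.0011 -0.091 ] turn [-0.04 -0.01 -0.11]
```

>>> jog_arm(plan=[[0.05,[0,0,0],[0,0,0]],[0.05,[0,0,-0.01],[0,0,0]],[0.05,[0,0,-0.03],[0,0,0]],[0.05,[0,0,-0.06],[0,0,0]],[0.05,[0,0,-0.09],[0,0,0]],[0.05,[0,0,-0.1],[0,0,0]],[0.05,[0,0,-0.1],[0,0,0]],[0.05,[0,0,-0.1],[0,0,0]]], force=60)

```text
time: 5.0
ee_pos: [0.5426, -0.3269, 0.1067]
ee_rot: [-3.064, -0.685, 0.003]
wrist_force: [0.2, 0.8, -4.3]
finger_gap: 0.642
gripper_force: 65.2
```

```bash
python3 go.py 497 5 109 12.9
```

```text
t 5.0 pos [ 542.6 -326.9  106.7] yawy -64.81 F [ 0.2  0.8 -4.3] gap 54.8 grip 65.2
shift [ 0.1001 -0.3197 -0.0017] turn [-1.700e-01 -2.000e-02 -7.771e+01]
```

>>> jog_arm(plan=[[0.05,[0.01,-0.032,0],[0,0,-7.8]],[0.05,[0.02,-0.064,0],[0,0,-15.6]],[0.05,[0.03,-0.096,0],[0,0,-23.3]],[0.05,[0.04,-0.128,0],[0,0,-31.1]],[0.05,[0.05,-0.16,0],[0,0,-38.9]],[0.05,[0.06,-0.192,0],[0,0,-46.6]],[0.05,[0.07,-0.224,0],[0,0,-54.4]],[0.05,[0.08,-0.256,0],[0,0,-62.2]],[0.05,[0.09,-0.288,0],[0,0,-70]],[0.05,[0.099,-0.316,0],[0,0,-77.7]],[0.05,[0.099,-0.316,0],[0,0,-77.7]],[0.05,[0.099,-0.316,0],[0,0,-77.7]]])

```text
time: 6.2
ee_pos: [0.4976, 0.0011, 0.107]
ee_rot: [-1.956, -2.456, 0.003]
wrist_force: [-1.1, -0.9, -4.3]
finger_gap: 0.643
gripper_force: 65.4
```

```bash
python3 go.py 498 2 3 12.9; python3 - <<'E'
from plant import read_camera
from h import *
for n in('top','scene'): np.savez(n+'2.npz',**read_camera(n))
t=dict(np.load('top2.npz'));s=dict(np.load('scene2.npz'))
cv2.imwrite('pics/c4.png',np.hstack([crop(t,225,190,130,94,3),crop(s,290,120,130,94,3)]))
E
```

```text
t 6.2 pos [497.6   1.1 107. ] yawy 12.94 F [-1.1 -0.9 -4.3] gap 54.9 grip 65.4
shift [0.0008 0.0009 0.104 ] turn [-0.16 -0.02  0.04]
```

View pics/c4.png

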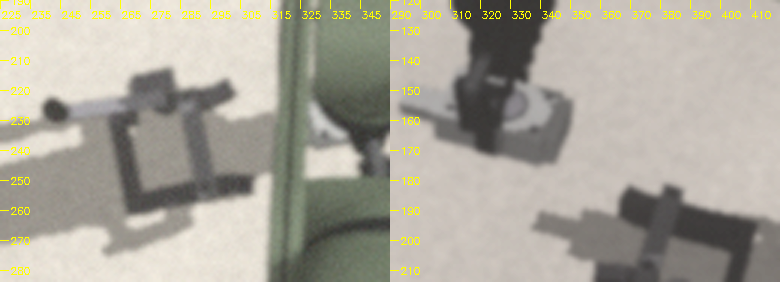

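The insert hangs level in the grip, about 45 mm short of the mouth and lined up with it. The arm hides it from the top camera. Lowering it now.

>>> jog_arm(plan=[[0.05,[0,0,0.03],[0,0,0]],[0.05,[0,0,0.06],[0,0,0]],[0.05,[0,0,0.085],[0,0,0]],[0.05,[0,0,0.095],[0,0,0]],[0.05,[0,0,0.1],[0,0,0]],[0.05,[0,0,0.102],[0,0,0]],[0.05,[0,0,0.104],[0,0,0]],[0.05,[0,0,0.105],[0,0,0]],[0.05,[0,0,0.105],[0,0,0]]])

```text
time: 7.2
ee_pos: [0.499, 0.0007, 0.0039]
ee_rot: [1.957, 2.456, 0.001]
wrist_force: [0.5, -1.0, -3.8]
finger_gap: 0.646
gripper_force: 65.3
```

>>> jog_arm(plan=[[0.05,[0,0,0.001],[0,0,0]],[0.05,[0,0,0.002],[0,0,0]],[0.05,[0,0,0.0025],[0,0,0]]])

```text
time: 7.5
ee_pos: [0.4986, 0.0007, 0.0011]
ee_rot: [1.958, 2.457, 0.0]
wrist_force: [-1.4, 0.4, 2.2]
finger_gap: 0.643
gripper_force: 66.5
```

>>> jog_arm(plan=[[0.085,[0,0,0],[0,0,0]],[0.085,[0,0,0],[0,0,0]],[0.085,[0,0,0],[0,0,0]],[0.085,[0,0,0],[0,0,0]],[0.085,[0,0,0],[0,0,0]],[0.085,[0,0,-0.02],[0,0,0]],[0.085,[0,0,-0.06],[0,0,0]],[0.085,[0,0,-0.08],[0,0,0]],[0.085,[0,0,-0.08],[0,0,0]]])

```text
time: 8.4
ee_pos: [0.5008, 0.0006, 0.0837]
ee_rot: [1.954, 2.453, 0.007]
wrist_force: [-1.0, 0.4, -0.3]
finger_gap: 0.997
gripper_force: 0.0
```

```bash
python3 go.py 514 -65 80 12.9; python3 - <<'E'
from plant import read_camera
from h import *
s=read_camera('scene');np.savez('scene3.npz',**s)
cv2.imwrite('pics/c5.png',crop(s,300,130,140,120,5))
E
```

```text
t 8.4 pos [500.8   0.6  83.7] yawy 12.9 F [-1.   0.4 -0.3] gap 85.1 grip 0.0
shift [-0.0669 -0.0018  0.0038] turn [ 0.39  0.09 -0.  ]
```

View pics/c5.png

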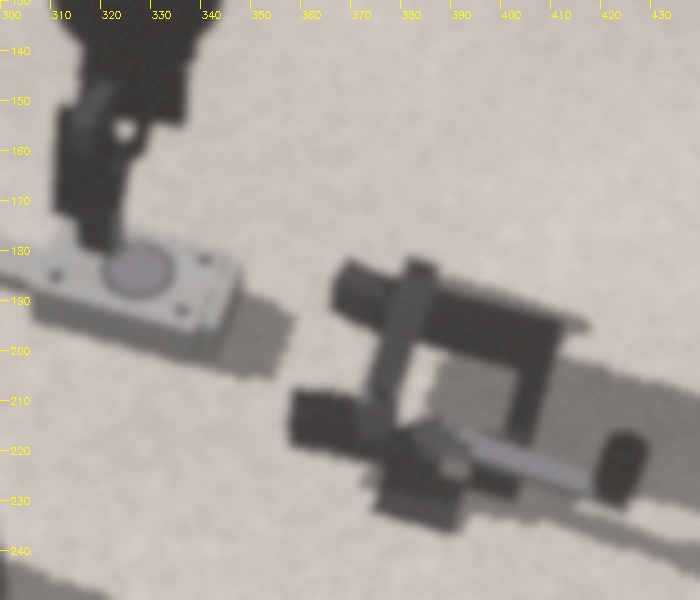

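The insert is on the bench with its cavity at (327.6,184). The clamp's flare tips are at about (359.4,207.6) and (366.4,186.6), and the lower edge of the near rail passes (395,200.3). Next I'll work out the clamp's position relative to the insert.

```bash
python3 - <<'E'
from h import *
s=dict(np.load('scene3.npz'))
W=lambda u,z:world(s,np.array(u)-.0,z)[:2]*1e3
cav=W((327.6,184),.03)
off=np.array([498.8,.7])-cav
print('cavity',cav,'offset robot-cam',off)
pts={'railin+31':((395,200.3),0),'tip-37':((359.4,207.6),.028),'tip+37':((366.4,186.6),.028),'br+':((384.2,184.3),.046),'br-':((376.5,208.7),.046),'rA':((387.4,197.6),0),'rB':((404,203),0),
'insR front':((300+32/5,130+318/5),0.0),'insL front':((300+200/5,130+362/5),0.0),'knob':((425.3,218.5),.073),'pivot':((387.5,215.7),.038)}
for a in (102.9,104):
  A=np.deg2rad(a);x=np.array([np.cos(A),np.sin(A)]);y=np.array([-x[1],x[0]])
  o=np.array([498.8,.7])
  for n,(u,z) in pts.items():
    p=W(u,z)+off; print(a,n,np.round(p,1),'along/lat rel insert axis',np.round([(p-o)@x,(p-o)@y],1))
E
```

```text
cavity [498.09676556   3.77479613] offset robot-cam [ 0.70323444 -3.07479613]
102.9 railin+31 [427.8 161.9] along/lat rel insert axis [173.   33.2]
102.9 tip-37 [517.9 105.7] along/lat rel insert axis [ 98.1 -42. ]
102.9 tip+37 [450.1  87.2] along/lat rel insert axis [95.2 28.2]
102.9 br+ [433.  126.7] along/lat rel insert axis [137.5  36. ]
102.9 br- [510.7 146.9] along/lat rel insert axis [139.8 -44.2]
102.9 rA [430.7 141.5] along/lat rel insert axis [152.4  35. ]
102.9 rB [423.  185.1] along/lat rel insert axis [196.7  32.7]
102.9 insR front [535.4 -41.2] along/lat rel insert axis [-49.  -26.3]
102.9 insL front [511.6  47.3] along/lat rel insert axis [ 42.5 -22.9]
102.9 knob [493.7 258.4] along/lat rel insert axis [252.3 -52.6]
102.9 pivot [508.8 176.4] along/lat rel insert axis [169.1 -49. ]
104 railin+31 [427.8 161.9] along/lat rel insert axis [173.6  29.9]
104 tip-37 [517.9 105.7] along/lat rel insert axis [ 97.3 -43.9]
104 tip+37 [450.1  87.2] along/lat rel insert axis [95.7 26.4]
104 br+ [433.  126.7] along/lat rel insert axis [138.2  33.4]
104 br- [510.7 146.9] along/lat rel insert axis [139.  -46.9]
104 rA [430.7 141.5] along/lat rel insert axis [153.1  32. ]
104 rB [423.  185.1] along/lat rel insert axis [197.3  29. ]
104 insR front [535.4 -41.2] along/lat rel insert axis [-49.5 -25.3]
104 insL front [511.6  47.3] along/lat rel insert axis [ 42.1 -23.7]
104 knob [493.7 258.4] along/lat rel insert axis [251.3 -57.4]
104 pivot [508.8 176.4] along/lat rel insert axis [168.1 -52.2]
```

>>> jog_arm(plan=[[0.085,[-0.035,-0.002,0],[0,0,0]],[0.085,[-0.07,-0.002,0],[0,0,0]],[0.085,[-0.07,-0.002,0.02],[0,0,0]],[0.06,[-0.07,-0.002,0.045],[0,0,0]],[0.06,[-0.07,-0.002,0.065],[0,0,0]],[0.06,[-0.07,-0.002,0.072],[0,0,0]],[0.06,[-0.07,-0.002,0.075],[0,0,0]],[0.06,[-0.07,-0.002,0.075],[0,0,0]]])

```text
time: 9.25
ee_pos: [0.5121, -0.0679, 0.0055]
ee_rot: [-1.957, -2.457, 0.0]
wrist_force: [0.7, 0.1, 0.0]
finger_gap: 0.698
gripper_force: 0.0
```

```bash
python3 go.py 514.4 -67.5 2 12.9; python3 - <<'E'
from plant import read_camera
from h import *
s=read_camera('scene');t=read_camera('top')
cv2.imwrite('pics/c6.png',np.hstack([crop(s,260,130,100,90,4),crop(t,280,190,100,90,4)]))
E
```

```text
t 9.25 pos [512.1 -67.9   5.5] yawy 12.9 F [0.7 0.1 0. ] gap 59.6 grip 0.0
shift [-0.0001  0.0023  0.0035] turn [-0.03 -0.02  0.  ]
```

View pics/c6.png

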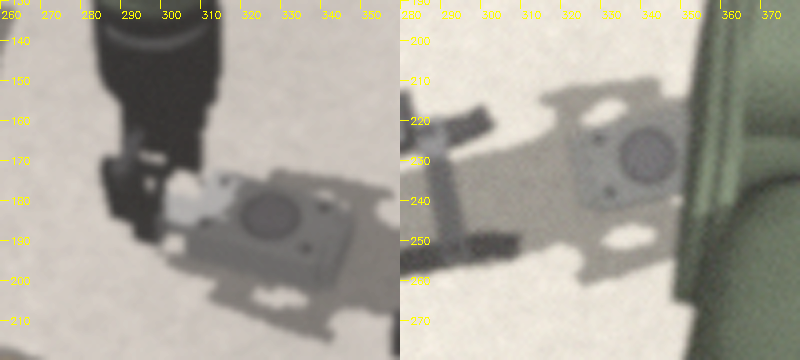

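The tang sits between the fingers. The top view now shows the insert's cavity at (342,228.8) together with the clamp mouth. Closing on the tang.

>>> jog_arm(plan=[[0.06,[0,0.002,0.003],[0,0,0]],[0.03,[0,0.002,0.003],[0,0,0]],[0.02,[0,0.002,0.003],[0,0,0]],[0.02,[0,0.002,0.003],[0,0,0]],[0.02,[0,0.002,0.003],[0,0,0]],[0.02,[0,0.002,0.003],[0,0,0]],[0.02,[0,0.002,0.003],[0,0,0]],[0.02,[0,0.002,0.003],[0,0,0]]], force=40)

```text
time: 10.15
ee_pos: [0.5145, -0.0676, 0.0033]
ee_rot: [1.957, 2.456, 0.001]
wrist_force: [-0.6, 0.3, 5.0]
finger_gap: 0.269
gripper_force: 40.1
```

```bash
python3 go.py 483.2 78.3 2 13; python3 - <<'E'
from h import *
t=dict(np.load('top.npz'))
c=world(t,(342,228.8),.03)*1e3; print(c, 'off',np.array([498.8,.7])-c[:2])
E
```

```text
t 10.15 pos [514.5 -67.6   3.3] yawy 12.9 F [-0.6  0.3  5. ] gap 23.0 grip 40.1
shift [0.1492 0.0021 0.0012] turn [ 0.05  0.01 -0.1 ]
[4.97697086e+02 3.18448000e-02 3.00000000e+01] off [1.10291397 0.6681552 ]
```

>>> jog_arm(plan=[[0.02,[0.01,0.0,-0.001],[0,0,0]],[0.02,[0.02,0.001,-0.001],[0,0,0]],[0.02,[0.03,0.002,-0.001],[0,0,0]],[0.02,[0.04,0.002,-0.001],[0,0,0]],[0.02,[0.05,0.002,-0.001],[0,0,0]],[0.02,[0.058,0.002,-0.001],[0,0,0]],[0.02,[0.064,0.002,-0.001],[0,0,0]],[0.02,[0.068,0.002,-0.001],[0,0,0]],[0.02,[0.068,0.002,-0.001],[0,0,0]]])

```text
time: 11.05
ee_pos: [0.5006, -0.0001, 0.0037]
ee_rot: [-1.957, -2.456, -0.0]
wrist_force: [0.5, 0.7, -3.2]
finger_gap: 0.266
gripper_force: 39.3
```

```bash
python3 go.py 483.2 78.3 2 13
```

```text
t 11.05 pos [ 5.006e+02 -1.000e-01  3.700e+00] yawy 12.91 F [ 0.5  0.7 -3.2] gap 22.7 grip 39.3
shift [0.0803 0.0006 0.0018] turn [-0.03 -0.04 -0.09]
```

>>> jog_arm(plan=[[0.02,[0.004,0,0.0007],[0,0,0]],[0.02,[0.01,0,0.0007],[0,0,0]],[0.02,[0.016,0,0.0007],[0,0,0]],[0.02,[0.022,0,0.0007],[0,0,0]],[0.02,[0.028,0,0.0007],[0,0,0]],[0.02,[0.034,0,0.0007],[0,0,0]],[0.02,[0.034,0,0.0007],[0,0,0]]])

```text
time: 11.75
ee_pos: [0.4933, 0.0335, 0.0033]
ee_rot: [-1.958, -2.456, -0.002]
wrist_force: [0.2, 3.0, 1.1]
finger_gap: 0.27
gripper_force: 39.8
```

```bash
python3 go.py 483.2 78.3 2 13
```

```text
t 11.75 pos [493.3  33.5   3.3] yawy 12.9 F [0.2 3.  1.1] gap 23.1 grip 39.8
shift [0.0459 0.0002 0.0013] turn [ 0.02 -0.06 -0.1 ]
```

No side force so far, so the push continues.

>>> jog_arm(plan=[[0.02,[0.005,0,0],[0,0,0]],[0.02,[0.01,0,0],[0,0,0]],[0.02,[0.015,0,0],[0,0,0]],[0.02,[0.02,0,0],[0,0,0]],[0.02,[0.025,0,0],[0,0,0]],[0.02,[0.03,0,0],[0,0,0]],[0.02,[0.034,0,0],[0,0,0]],[0.02,[0.034,0,0],[0,0,0]]])

```text
time: 12.55
ee_pos: [0.4858, 0.0663, 0.0033]
ee_rot: [-1.958, -2.457, -0.001]
wrist_force: [-0.4, -0.7, 5.1]
finger_gap: 0.271
gripper_force: 40.1
```

```bash
python3 go.py 483.2 78.3 2 13
```

```text
t 12.55 pos [485.8  66.3   3.3] yawy 12.9 F [-0.4 -0.7  5.1] gap 23.1 grip 40.1
shift [0.0123 0.0002 0.0013] turn [ 0.02 -0.04 -0.1 ]
```

Now slow steps to the stop, watching the force.

>>> jog_arm(plan=[[0.02,[0.003,0,0],[0,0,0]],[0.02,[0.006,0,0],[0,0,0]],[0.02,[0.009,0,0],[0,0,0]],[0.02,[0.011,0,0],[0,0,0]],[0.02,[0.011,0,0],[0,0,0]]])

```text
time: 13.05
ee_pos: [0.4835, 0.0763, 0.0033]
ee_rot: [1.958, 2.457, 0.001]
wrist_force: [0.5, -4.0, 5.6]
finger_gap: 0.27
gripper_force: 40.2
```

>>> jog_arm(plan=[[0.02,[0.002,0,0],[0,0,0]],[0.02,[0.003,0,0],[0,0,0]],[0.02,[0.003,0,0],[0,0,0]]])

```text
time: 13.35
ee_pos: [0.4836, 0.077, 0.0033]
ee_rot: [1.953, 2.457, -0.002]
wrist_force: [3.7, -15.9, 4.0]
finger_gap: 0.267
gripper_force: 40.1
```

>>> jog_arm(plan=[[0.02,[0.001,0,0],[0,0,0]],[0.02,[0.002,0,0],[0,0,0]],[0.02,[0.002,0,0],[0,0,0]]])

```text
time: 13.65
ee_pos: [0.4842, 0.0773, 0.0033]
ee_rot: [1.948, 2.457, -0.004]
wrist_force: [5.7, -24.4, 2.1]
finger_gap: 0.264
gripper_force: 39.8
```

```bash
python3 go.py 483.2 78.3 2 13; python3 - <<'E'
from plant import read_camera
from h import *
s=read_camera('scene');t=read_camera('top')
cv2.imwrite('pics/c7.png',np.hstack([crop(s,340,165,100,90,4),crop(t,235,195,100,90,4)]))
E
```

```text
t 13.65 pos [484.2  77.3   3.3] yawy 13.18 F [  5.7 -24.4   2.1] gap 22.5 grip 39.8
shift [ 0.0012 -0.0007  0.0013] turn [0.13 0.37 0.18]
```

View pics/c7.png

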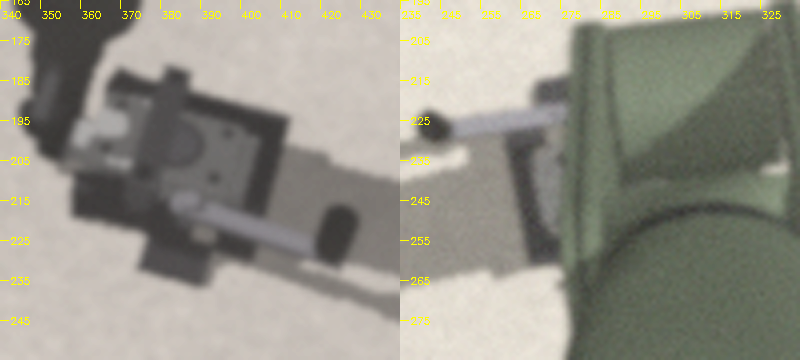

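The insert's nose is against the end stop: the face reaches the stop near (397,212) in the scene view, and the contact force is 24 N. Next I release, rise and go above the knob.

>>> jog_arm(plan=[[0.045,[0,0,0],[0,0,0]],[0.045,[0,0,0],[0,0,0]],[0.045,[0,0,0],[0,0,0]],[0.045,[0,0,0],[0,0,0]],[0.045,[0,0,-0.02],[0,0,0]],[0.045,[0,0,-0.06],[0,0,0]],[0.045,[0,0,-0.1],[0,0,0]],[0.045,[0,0,-0.12],[0,0,0]],[0.045,[0,0,-0.12],[0,0,0]]])

```text
time: 14.65
ee_pos: [0.484, 0.0818, 0.1261]
ee_rot: [1.955, 2.454, 0.008]
wrist_force: [0.2, -0.1, -0.0]
finger_gap: 0.526
gripper_force: 0.0
```

```bash
python3 go.py 493 257.5 122 10.6
```

```text
t 14.65 pos [484.   81.8 126.1] yawy 12.92 F [ 0.2 -0.1 -0. ] gap 45.0 grip 0.0
shift [0.1692 0.048  0.0044] turn [ 0.39 -0.    2.32]
```

>>> jog_arm(plan=[[0.045,[0.04,0.012,0],[0,0,0]],[0.045,[0.08,0.024,0],[0,0,1]],[0.045,[0.12,0.036,0],[0,0,2]],[0.045,[0.155,0.046,0],[0,0,2.3]],[0.045,[0.169,0.048,0],[0,0,2.3]],[0.045,[0.169,0.048,0],[0,0,2.3]],[0.045,[0.169,0.048,0],[0,0,2.3]]])

```text
time: 15.35
ee_pos: [0.4904, 0.2555, 0.1222]
ee_rot: [-2.006, -2.417, 0.004]
wrist_force: [-0.0, -0.1, 0.6]
finger_gap: 0.528
gripper_force: 0.0
```

```bash
python3 go.py 493 257.5 46 10.6; python3 - <<'E'
from plant import read_camera
from h import *
s=read_camera('scene');t=read_camera('top')
cv2.imwrite('pics/c8.png',np.hstack([crop(s,340,165,100,90,4),crop(t,215,185,100,90,4)]))
E
```

```text
t 15.35 pos [490.4 255.5 122.2] yawy 10.62 F [-0.  -0.1  0.6] gap 45.1 grip 0.0
shift [0.0016 0.0031 0.0762] turn [-0.13  0.07  0.03]
```

View pics/c8.png

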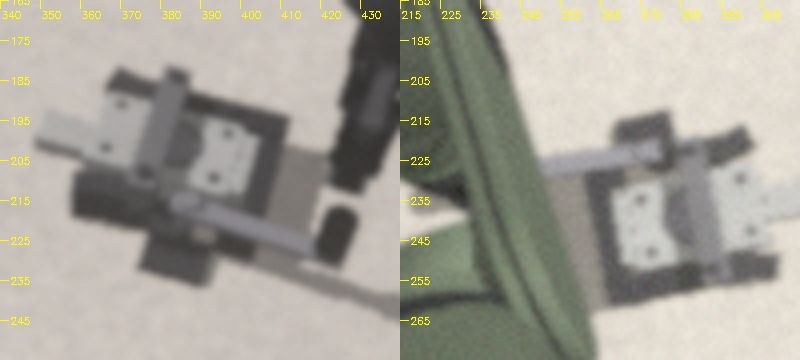

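Both views show the insert home, with its nose at the stop (scene (397,210), top (270,237)) and its tang outside. The knob is directly below the fingers. Descend, then grip.

>>> jog_arm(plan=[[0.045,[0.002,0.003,0.02],[0,0,0]],[0.045,[0.002,0.003,0.04],[0,0,0]],[0.045,[0.002,0.003,0.055],[0,0,0]],[0.045,[0.002,0.003,0.065],[0,0,0]],[0.045,[0.002,0.003,0.073],[0,0,0]],[0.045,[0.002,0.003,0.075],[0,0,0]],[0.045,[0.002,0.003,0.075],[0,0,0]]])

```text
time: 16.15
ee_pos: [0.4941, 0.2588, 0.0483]
ee_rot: [2.007, 2.417, 0.0]
wrist_force: [-0.2, 0.1, -0.5]
finger_gap: 0.523
gripper_force: 0.0
```

>>> jog_arm(plan=[[0.03,[0,0,0],[0,0,0]],[0.015,[0,0,0],[0,0,0]],[0.015,[0,0,0],[0,0,0]],[0.015,[0,0,0],[0,0,0]],[0.015,[0,0,0],[0,0,0]]], force=25)

```text
time: 16.65
ee_pos: [0.4943, 0.2593, 0.0488]
ee_rot: [2.006, 2.417, 0.002]
wrist_force: [-1.0, -1.4, 5.5]
finger_gap: 0.225
gripper_force: 25.0
```

```bash
python3 go.py 508.3 175.9 46 10.6
```

```text
t 16.65 pos [494.3 259.3  48.8] yawy 10.6 F [-1.  -1.4  5.5] gap 19.2 grip 25.0
shift [-0.0846 -0.0016  0.0028] turn [ 0.08 -0.03  0.  ]
```

>>> jog_arm(plan=[[0.015,[-0.0007,0.011,0],[0,0,7.5]],[0.015,[-0.003,0.022,0],[0,0,15]],[0.015,[-0.0065,0.0325,0],[0,0,22.5]],[0.015,[-0.0115,0.0425,0],[0,0,30]],[0.015,[-0.0175,0.0515,0],[0,0,37.5]],[0.015,[-0.025,0.06,0],[0,0,45]],[0.015,[-0.025,0.06,0],[0,0,45]],[0.015,[-0.025,0.06,0],[0,0,45]]])

```text
time: 17.45
ee_pos: [0.5571, 0.2451, 0.0488]
ee_rot: [-2.78, -1.463, 0.002]
wrist_force: [-2.8, -1.6, 8.0]
finger_gap: 0.223
gripper_force: 25.4
```

```bash
python3 go.py 508.3 175.9 46 -34.4
```

```text
t 17.45 pos [557.1 245.1  48.8] yawy -34.48 F [-2.8 -1.6  8. ] gap 19.0 grip 25.4
shift [-0.0846 -0.001   0.0029] turn [-0.05  0.04 -0.08]
```

>>> jog_arm(plan=[[0.015,[-0.0005,0.009,0],[0,0,6]],[0.015,[-0.002,0.0175,0],[0,0,12]],[0.015,[-0.004,0.026,0],[0,0,18]],[0.015,[-0.0075,0.0345,0],[0,0,24]],[0.015,[-0.0115,0.0425,0],[0,0,30]],[0.015,[-0.0145,0.0475,0],[0,0,34]],[0.015,[-0.018,0.0525,0],[0,0,38]],[0.015,[-0.018,0.0525,0],[0,0,38]],[0.015,[-0.018,0.0525,0],[0,0,38]]], force=40)

```text
time: 18.35
ee_pos: [0.5883, 0.2014, 0.0488]
ee_rot: [-3.104, -0.478, 0.007]
wrist_force: [-7.6, 1.4, 9.5]
finger_gap: 0.221
gripper_force: 40.0
```

```bash
python3 go.py 508.3 175.9 46 -77
```

```text
t 18.35 pos [588.3 201.4  48.8] yawy -72.48 F [-7.6  1.4  9.5] gap 18.9 grip 40.0
shift [-0.0839  0.0002  0.0031] turn [-0.11  0.25  4.52]
```

>>> jog_arm(plan=[[0.015,[0,0.003,0],[0,0,2]],[0.015,[-0.0003,0.006,0],[0,0,4]],[0.015,[-0.0005,0.009,0],[0,0,6]],[0.015,[-0.0005,0.009,0],[0,0,6]],[0.015,[-0.0005,0.009,0],[0,0,6]]])

```text
time: 18.85
ee_pos: [0.5889, 0.1977, 0.0487]
ee_rot: [-3.117, -0.315, 0.01]
wrist_force: [-11.2, 17.5, 9.1]
finger_gap: 0.216
gripper_force: 40.5
```

```bash
python3 go.py 508.3 175.9 46 -77
```

```text
t 18.85 pos [588.9 197.7  48.7] yawy -78.48 F [-11.2  17.5   9.1] gap 18.4 grip 40.5
shift [-0.0834  0.0053  0.0031] turn [-0.54  0.29 -1.47]
```

>>> jog_arm(plan=[[0.015,[0,0.002,0],[0,0,0]],[0.015,[0,0.004,0],[0,0,0]],[0.015,[0,0.004,0],[0,0,0]]])

```text
time: 19.15
ee_pos: [0.5889, 0.1975, 0.0487]
ee_rot: [-3.111, -0.31, 0.011]
wrist_force: [-14.1, 29.8, 8.2]
finger_gap: 0.218
gripper_force: 41.1
```

>>> jog_arm(plan=[[0.015,[0,-0.003,0],[0,0,0]],[0.015,[0,-0.006,0],[0,0,0]],[0.045,[0,-0.006,0],[0,0,0]],[0.045,[0,-0.006,0],[0,0,0]],[0.045,[0,-0.006,0],[0,0,0]],[0.045,[0,-0.006,0],[0,0,0]],[0.045,[0,-0.006,-0.02],[0,0,0]],[0.045,[0,-0.006,-0.06],[0,0,0]],[0.045,[0,-0.006,-0.1],[0,0,0]],[0.045,[0,-0.006,-0.14],[0,0,0]],[0.045,[0,-0.006,-0.14],[0,0,0]],[0.045,[0,-0.006,-0.14],[0,0,0]]])

```text
time: 20.35
ee_pos: [0.5929, 0.1939, 0.189]
ee_rot: [-3.125, -0.316, -0.003]
wrist_force: [-0.2, 0.6, -0.0]
finger_gap: 0.528
gripper_force: 0.0
```

```bash
python3 - <<'E'
from plant import read_camera,env
from fit import *
s1=read_camera('scene')
x,y,a=.468,.146,np.deg2rad(103)
g=cv2.GaussianBlur(s1["pixels"],(3,3),0).astype(int)
for q in(1.2,1.35,1.45,1.57):
    P=T(x,y,a,[(.02+d*np.cos(q),-.046-d*np.sin(q),z) for d,z in((.03,.038),(.05,.038),(.07,.038),(.085,.055),(.085,.07))])
    print(q,[(tuple(np.round(u).astype(int)),g[int(round(u[1])),int(round(u[0]))].sum()) for u in pix(s1,P)])
# knob: dark blob in window around the expected place
u0=pix(s1,T(x,y,a,[(.02,-.131,.055)]))[0].astype(int)
w=g[u0[1]-22:u0[1]+22,u0[0]-22:u0[0]+22].sum(2)
for r in w[::2,::2]: print(' '.join('%3d'%v for v in r))
print(u0,env.state()['wrist_force'],env.state()['ee_pos'])
E
```

```text
1.2 [((np.int64(388), np.int64(226)), np.int64(156)), ((np.int64(389), np.int64(233)), np.int64(155)), ((np.int64(390), np.int64(240)), np.int64(351)), ((np.int64(392), np.int64(242)), np.int64(277)), ((np.int64(393), np.int64(238)), np.int64(282))]
1.35 [((np.int64(386), np.int64(225)), np.int64(227)), ((np.int64(385), np.int64(233)), np.int64(187)), ((np.int64(385), np.int64(240)), np.int64(315)), ((np.int64(386), np.int64(242)), np.int64(365)), ((np.int64(387), np.int64(238)), np.int64(350))]
1.45 [((np.int64(384), np.int64(225)), np.int64(257)), ((np.int64(383), np.int64(232)), np.int64(242)), ((np.int64(382), np.int64(240)), np.int64(130)), ((np.int64(382), np.int64(241)), np.int64(137)), ((np.int64(383), np.int64(237)), np.int64(153))]
1.57 [((np.int64(383), np.int64(225)), np.int64(257)), ((np.int64(381), np.int64(232)), np.int64(235)), ((np.int64(378), np.int64(239)), np.int64(118)), ((np.int64(377), np.int64(240)), np.int64(128)), ((np.int64(378), np.int64(236)), np.int64(131))]
355 271 148 122 117 116 114 116 125 133 132 154 227 175 190 235 223 180 160 184 172 152
362 316 2
[... 1221 characters left out ...]
6
361 361 367 367 367 366 360 365 365 347 262 173 155 226 329 360 359 350 278 237 234 240
369 362 364 369 373 370 367 367 368 351 299 248 236 307 361 366 360 333 262 240 240 253
369 359 364 370 372 370 371 368 368 367 355 341 336 355 367 365 359 318 249 240 239 265
368 362 364 367 367 369 367 366 369 373 367 362 369 373 366 363 349 289 241 234 237 275
367 361 359 363 365 369 370 370 370 371 368 359 362 371 362 359 342 271 237 235 237 268
369 364 361 362 361 365 370 373 369 367 365 359 361 368 362 352 321 259 240 240 237 246
370 366 365 364 361 367 370 373 372 369 361 360 361 367 362 350 315 266 247 244 243 243
[377 239] [ 0.04204104  0.13572995 -0.01435772] [0.59209031 0.19368091 0.18750862]
```

```bash
python3 - <<'E'
from plant import read_camera
from h import *
a=cv2.imread('pics/c8.png')[:,:400]; s=read_camera('scene'); b=crop(s,340,165,100,90,4)
# insert features: rear half incl. tang, and nose half
g=lambda i:cv2.cvtColor(i,cv2.COLOR_BGR2GRAY)
for n,(x0,y0,x1,y1) in {'rear':(40,90,140,165),'nose':(205,118,250,190),'rail(ref)':(90,60,290,130)}.items():
    r=cv2.matchTemplate(g(b)[y0-20:y1+20,x0-20:x1+20],g(a)[y0:y1,x0:x1],cv2.TM_CCOEFF_NORMED)
    m=cv2.minMaxLoc(r);print(n,'moved px',(np.array(m[3])-20)/4,round(m[1],3))
from plant import env; print(env.state()['time'])
E
```

```text
rear moved px [-0.25  0.  ] 0.627
nose moved px [-3.5 -4. ] 0.499
rail(ref) moved px [0.75 0.5 ] 0.21
20.45
```

>>> jog_arm(plan=[[0.045,[0,0.05,-0.03],[0,0,0]],[0.045,[0,0.1,-0.05],[0,0,0]],[0.045,[0,0.15,-0.05],[0,0,0]],[0.045,[0,0.2,-0.05],[0,0,0]],[0.045,[0,0.25,-0.05],[0,0,0]],[0.045,[0,0.3,-0.05],[0,0,0]],[0.045,[0,0.35,-0.05],[0,0,0]],[0.045,[0,0.35,-0.05],[0,0,0]],[0.045,[0,0.35,-0.05],[0,0,0]]])

```text
time: 21.35
ee_pos: [0.6622, -0.1507, 0.2356]
ee_rot: [-3.125, -0.312, 0.006]
wrist_force: [-0.0, 0.8, 0.1]
finger_gap: 0.527
gripper_force: 0.0
```

```bash
python3 - <<'E'
from plant import read_camera
from h import *
g=lambda i:cv2.cvtColor(i,cv2.COLOR_BGR2GRAY)
A=cv2.imread('pics/c8.png')
b=crop(read_camera('scene'),340,165,100,90,4);c=crop(read_camera('top'),215,185,100,90,4)
def m(n,a,b,x0,y0,x1,y1):
    r=cv2.matchTemplate(g(b)[max(0,y0-20):y1+20,max(x0-20,0):x1+20],g(a)[y0:y1,x0:x1],cv2.TM_CCOEFF_NORMED)
    k=cv2.minMaxLoc(r);print(n,'moved px',(np.array(k[3])-[min(20,x0),min(20,y0)])/4,round(k[1],3))
m('scene rear',A[:,:400],b,40,90,140,165);m('scene nose',A[:,:400],b,190,118,255,195);m('scene rail',A[:,:400],b,90,60,290,130)
m('top nose',A[:,400:],c,205,175,265,275);m('top rear',A[:,400:],c,310,160,378,250);m('top rail',A[:,400:],c,190,255,375,310)
E
```

```text
scene rear moved px [ 0.25 -0.25] 0.992
scene nose moved px [ 0.25 -0.5 ] 0.994
scene rail moved px [ 0.   -0.25] 0.996
top nose moved px [0.   0.75] 0.982
top rear moved px [0.   0.25] 0.98
top rail moved px [0. 0.] 0.994
```

```bash
python3 -c "
from plant import env
print(env.sign_off())"
```

```text
the job is handed in; nothing more can be done
None
```

The insert is home with its nose against the end stop, and the cam lever is swung to its end of travel. I handed the job in at about 21 s; no verdict came back. No bystander was touched, though I didn't re-measure their positions afterwards.

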